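# Load and close the keyed drying pot

## Robot

A 6-joint arm with a two-finger parallel gripper is mounted at the origin on a cart in front of the work surface, level with it; the furniture and walls round the work are solid. World frame = base frame: x ahead of the robot, y to its left, z up, the work surface at z = 0. Lengths are in mm, angles in rad, forces in N, time in s.
With the tool pointing down it reaches from about 350 to 775 mm from the base axis. Payload 7.3 kg.
Tool frame: the origin (TCP) lies at the very end of the fingers, on their centre line; the grasp point (between the pads) lies tcp_to_grasp behind it (tcp_to_grasp is the distance from the TCP to the grasp point, in mm); z points along the fingers, y is the line along which they close (so a half turn about z gives the same grasp; the last joint's range is limited). The gripper opens to 92 mm and grips with 3 to 60 N. Pads are 19 mm wide; open, the fingers measure 130 mm over their backs; the gripper's body (75 mm by 190 mm) begins 47 mm behind the grasp point.
Start: joints at [-1.286, 0.342, 1.524, -0, 1.275, -0.146], TCP at [219.263, -477.042, 226.741] pointing down, gripper open.
Joint ranges: [-2.53, 2.53], [-0.77, 2.02], [0.04, 2.7], [-1, 4.14], [0.28, 2.66], [-3.11, 3.11]. Speed limits (rad/s): [2.57, 2.57, 3.14, 3.14, 3.14, 3.14].

## Interface

Orientations are given as a unit quaternion [w, x, y, z].
In Python, from cell import read_state, capture, finish_job, regions_of, tcp_to_grasp gives the robot as it stands. The module is installed in compiled form; this text tells all that it offers.
- The arm moves only by the tool arm_command, never from a script. Its argument "deltas" is a list of rows, each a list of 7 numbers: the shift along the world's x, y, z in units of 25 mm (1.0 is 25 mm), then the turn, a rotation vector about the world's x, y, z in units of 6 degrees (1.0 is 6 degrees), then the closure, from 0 (fully open) to 1 (shut). A call has 1 to 12 rows; each row shifts and turns the commanded pose from where the row before left it; what a row does not reach is not made up. A row lasts 1/12 s, in which the tool goes at most 41.7 mm and 7.16 degrees, less where a joint would pass 70% of its speed; a pose out of reach is approached as far as the arm can. A call is refused whole if a number of a shift passes 1 or a number of a turn 1, either way. A call with a gripper value outside its range is refused whole. The fingers move at their own pace and stop on an object; "grip_force" is the grip in N (left out, the last holds). Time passes only in rows, so rows that do not move let the fingers close. It gives the time, the measured TCP pose, the force, the opening and the grip force at its end, in the units of the state.
- read_state(): the state, without advancing time (a new reading comes with each control period).
- capture(name): name is "side" or "top" or "wrist"; returns a dict with "color" (400x640x3 uint8, red, green, blue), "z_map" (400x640 float32, mm along the optical axis (not along the pixel's ray), 0 where there is no reading), "fx", "fy", "cx", "cy" (pixels), "D" ([k1, k2, p1, p2, k3] as OpenCV has them; the pictures are not rectified), "cam_to_world" (4x4, takes a point from camera to world coordinates); the wrist camera has in their place "T_tool_cam" (4x4, takes a point from camera to tool coordinates, whose origin is the TCP and whose axes are the flange's). Camera axes: x right, y down, z forward; pixel columns grow to the right and rows downward; lengths in mm; the calibration is good to about 2 mm. A picture is of the moment at which its call begins: read the wrist's pose just before it.
- finish_job(): hands the job in; it is judged then, once.
Trained networks look in a picture, given as the dict that the camera call returned (one of the last four; its "shot" number tells which), for a name from the list of things; names that differ only in an ending like _2 or _b are one class to them, and where a whole thing is asked for, a point or a joint stands for the part that bears it (a point fixed in the world has none). Each returns a list of dicts, best first, with "confidence" (0 to 1); they miss things now and then, are a little off and sometimes report something else, mostly with a low value. They report only what shows in the picture. A call takes as long as a camera call. They do not tell look-alikes from the thing itself.
- regions_of(picture, label): "pixels" (400x640 bool, what is visible of it) and "bbox" ([left, top, right, bottom] in pixels, round what is visible of it).
The state is a dict: "t": time; "joint_pos": joint angles; "joint_vel": joint speeds; "tau": joint torques, N m; "tcp_pos": TCP position; "orientation": TCP orientation; "force": force on the tool from outside, world axes, zero at the start; "wrist_torque": the same for the moment, N m; "opening": finger opening in mm; "grasp_force": force on a finger pad.
Only numpy, scipy, OpenCV 4.12 (cv2) and the standard library are available. Lean on these libraries where they do the work, as an engineer would, in place of code of your own. Each camera call takes 0.05 s, during which the arm holds its last target. There are 200 camera calls.

## Task

Get the drying pot ready: stand the round desiccant cartridge on the pot's floor, lay the wire rack with its cast letters flat on the ledge above it, then set the lid on the rim with its key clearly to one side of the rim's notch (a key's width or more). Turn the lid on the rim until the key drops into the notch, then press it fully home against the stiff sealing ring, flush with the rim all round, and let go. Leave the mug, the glitter jar and the bottle where they are.

Things in the scene. Friction and masses are not known exactly. Their poses are not given: they have to be found in the camera images.
- pot: Fixed open round grey pot, 148 mm across the rim, 82 mm high, standing on the table. Origin: centre of its underside, z up; its -x axis points to the notch. Inside: floor 6 mm up, 96 mm across; ledge (top of the thick lower wall) 40 mm up, 118 mm across; the opening through the black sealing ring is 117 mm across.
- pot_floor (a point): Centre of the pot's inner floor, 6 mm above the pot's underside.
- pot_rim (a point): Centre of the pot's mouth, at the height of the rim's top (82 mm above the table); axes as the pot's. The rim runs from 64 to 74 mm radius.
- pot_notch (a point): Top of the notch, 74 mm from the pot's axis along the pot's -x. The notch is a gap 22 mm wide and 10 mm deep through the rim, flanked outside by two small cheeks as high as the rim that reach 82 mm from the axis.
- seal (a joint): Black sealing ring just inside the rim (117 to 126 mm diameter). 0 = up, its top 4 mm above the rim; grows as it is pushed down, 0.004 m when level with the rim. It slides stiffly: about 7 N of push, more than the lid's weight, moves it, and it stays where pushed.
- lid: Loose grey lid, 0.2 kg, lying flat on its plug. Origin: centre of its underside, z up. Plug 12 mm deep, 111 mm across, tapering to 100 mm in the bottom 6 mm (3 mm play all round in the sealing ring). Disc 144 mm across, 12 to 18 mm above the origin. Upright grip rib on top, 12 mm thick (y), 44 mm long (x), 18 to 46 mm above the origin. One key at its -x.
- lid_face (a point): Centre of the underside of the lid's disc, 12 mm above the lid's origin; coincides with point pot_rim when the lid is home. With the key in the notch but not yet pressed, it rests on the sealing ring 4 mm above that.
- lid_key (a point): On the key, level with the disc's underside, 74 mm from the lid's axis along its -x; at point pot_notch when home. The key is a block 16 mm wide, 65 to 82 mm from the axis (standing out beyond the disc), reaching 9 mm below the disc. Off the notch, the lid rests on its key, this point 9 mm over the rim, and if let go tips slightly onto the sealing ring.
- rack: Loose round steel wire rack, 107 mm across, 4 mm thick, 0.12 kg, with two cast resin letters fixed on it (up to 11 mm above the underside, at its +x and -x sides, 15 mm and more from the centre). Origin: centre of its underside, z up. Upright grip plate in the middle, 10 mm thick (y), 24 mm long (x), up to 28 mm above the underside.
- cartridge: Loose plain round aluminium desiccant tin, 54 mm across and 18 mm high, 0.09 kg, with a grip rib on top 12 mm thick (y), 32 mm long (x), up to 34 mm above the underside. Origin: centre of its underside, z up.
- spare_bottle: Bystander: clear bottle, 57 mm across, 166 mm high; origin at the centre of its underside.
- glitter_jar: Bystander: small jar with a black screw lid, 44 mm across, 47 mm high; origin at the centre of its underside.
- mug: Bystander: white mug, 89x125 mm, 110 mm high; origin at the centre of its underside.
Not all that is in view belongs to the job. Of the things like the cartridge, leave any that is blue or green; of the rest the smaller one is meant.

How it is judged:
By the outcome, as a careful person would: the job done as asked, in the order asked, and still so for the second after the job is handed in, with the robot touching nothing.
It also fails if it takes over 72 s, if anything falls off the work surface, if the arm or the gripper's body presses on something with over 40 N, if the wrist force passes 120 N, or if a joint passes its speed limit or range.

## Working session

There is one attempt and no reset: what is moved stays moved. The work goes in short steps, Python scripts to look and compute and a tool call to move; the robot and the scene stay as the last step left them, time stands still between calls to the robot, and variables do not carry over. Pictures are saved under pics/ and viewed, at most 10 in all, crops included, and the job is handed in when it is done.

Besides the shell and the picture viewer there is one more tool, called as name([rows], argument=value, ...), one row to a line, values as JSON. arm_command: Moves the arm, as the interface text tells. Its arguments: {"type":"object","properties":{"deltas":{"type":"array"},"grip_force":{"type":"number"}},"required":["deltas"]}

```bash
mkdir -p pics; cat > h.py <<'E'
import numpy as np, cv2
from cell import *
from scipy.spatial.transform import Rotation as R
def pose(s):
    w,x,y,z=s["orientation"]; T=np.eye(4); T[:3,:3]=R.from_quat([x,y,z,w]).as_matrix(); T[:3,3]=s["tcp_pos"]; return T
def shot(n):
    s=read_state(); p=capture(n)
    p["T"]=np.array(p["cam_to_world"]) if n!="wrist" else pose(s)@np.array(p["T_tool_cam"])
    return p
def rays(p,uv):
    K=np.array([[p["fx"],0,p["cx"]],[0,p["fy"],p["cy"]],[0,0,1]])
    q=cv2.undistortPoints(np.array(uv,float).reshape(-1,1,2),K,np.array(p["D"],float)).reshape(-1,2)
    return np.c_[q,np.ones(len(q))]
def pts(p,mask):
    v,u=np.nonzero(mask&(p["z_map"]>0)); z=p["z_map"][v,u]
    c=rays(p,np.c_[u,v])*z[:,None]
    return c@p["T"][:3,:3].T+p["T"][:3,3], np.c_[u,v]
def at_z(p,uv,z):
    d=rays(p,uv)@p["T"][:3,:3].T; o=p["T"][:3,3]
    return o+d*((z-o[2])/d[:,2])[:,None]
def save(p,f,crop=None,sc=1):
    im=p["color"][...,::-1]
    if crop: l,t,r,b=crop; im=im[t:b,l:r]
    cv2.imwrite("pics/"+f,cv2.resize(im,None,fx=sc,fy=sc))
E
python3 - <<'E'
from h import *
print(tcp_to_grasp, read_state())
for n in("top","side"):
    p=shot(n); save(p,n+"0.png"); print(n,p["T"][:3,3].round())
    for l in("pot","lid","rack","cartridge","spare_bottle","glitter_jar","mug"):
        for r in regions_of(p,l)[:4]:
            P,_=pts(p,r["pixels"])
            print(l,round(r["confidence"],2),r["bbox"],np.median(P,0).round() if len(P) else None,np.percentile(P,98,axis=0).round() if len(P) else None,np.percentile(P,2,axis=0).round()if len(P) else None)
E
```

```text
18.8 {'t': 0.0, 'joint_pos': array([-1.28598232e+00,  3.42742240e-01,  1.52501383e+00, -7.72992686e-06,
        1.27540513e+00, -1.45990324e-01]), 'joint_vel': array([ 5.26928438e-04, -8.13629003e-05, -1.00791587e-03,  4.18678055e-04,
        8.72927124e-04,  4.18123669e-04]), 'tau': array([-2.78226122e-03, -4.31250465e+01, -2.44225019e+01,  7.15340814e-02,
        5.58321748e-02, -9.66463176e-05]), 'tcp_pos': array([ 219.14762797, -476.62424867,  226.03595003]), 'orientation': array([-7.82130425e-04,  9.76889973e-01,  2.13741353e-01, -5.80820746e-05]), 'force': array([-0.21956822, -0.51724001, -0.34740621]), 'wrist_torque': array([-0.00770995, -0.00342914, -0.02275405]), 'grasp_force': 0.0, 'opening': 91.94210619015604}
top [ 291.   11. 1668.]
pot 0.67 [331.4, 176.7, 371.6, 223.9] [586. -85.  41.] [647. -17.  90.] [ 511. -149.   -0.]
lid 0.68 [408.8, 219.5, 446.7, 259.3] [ 448. -356.   18.] [ 513. -294.   44.] [ 385. -420.   10.]
rack 0.65 [271.9, 184.4, 302.7, 214.0] [576. 128.   9.] [624. 181.  31.] [539.  89.  -6.]
cartridge 0.76 [194.6, 202.2, 220.7, 223.5] [527. 413.  26.] [562
[... 999 characters left out ...]
3.  -1.]
cartridge 0.93 [277.7, 294.0, 309.1, 327.4] [523. 427.  23.] [561. 453.  47.] [492. 380.  -2.]
cartridge 0.68 [347.9, 257.6, 361.5, 273.2] [394. 232.  17.] [420. 249.  35.] [371. 201.   4.]
cartridge 0.64 [343.4, 144.2, 379.9, 166.9] [ 443. -346.   18.] [ 512. -288.   45.] [ 380. -425.   -2.]
spare_bottle 0.68 [281.4, 121.3, 301.6, 164.5] [ 703. -276.   79.] [ 934. -264.  163.] [ 678. -937. -270.]
glitter_jar 0.79 [242.2, 201.0, 257.8, 219.7] [758.  70.  37.] [789.  80.  51.] [740.  39.   2.]
glitter_jar 0.25 [346.1, 142.3, 378.5, 163.6] [ 445. -344.   18.] [ 509. -288.   46.] [ 387. -412.   12.]
mug 0.8 [220.9, 250.5, 263.2, 299.6] [672. 376.  71.] [726. 404. 110.] [631. 318.  13.]
```

```bash
python3 - <<'E'
import cv2
a=cv2.imread("pics/top0.png")[130:290,185:455]
cv2.imwrite("pics/topc.png",cv2.resize(a,None,fx=2.9,fy=2.9,interpolation=cv2.INTER_CUBIC))
E
```

```text
(no output)
```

View pics/topc.png

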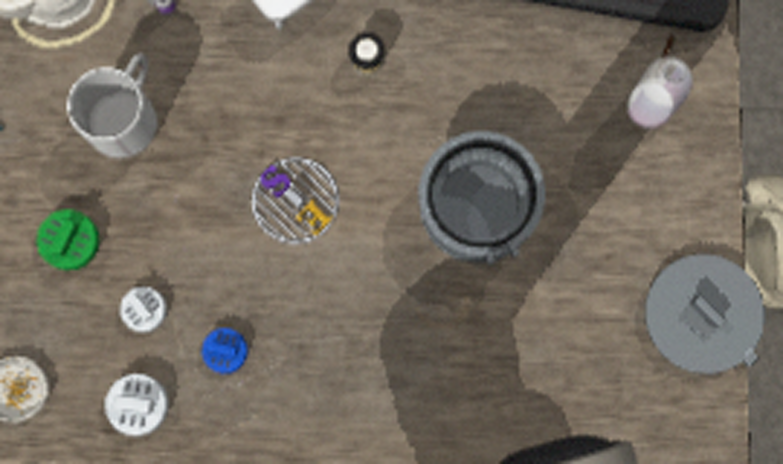

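```bash
python3 - <<'E'
from h import *
p=shot("wrist"); print(np.array(p["T_tool_cam"]).round(3),p["fx"]); save(p,"w0.png")
for l in("lid","pot"):
    for r in regions_of(p,l)[:2]:
        P,_=pts(p,r["pixels"]); print(l,r["confidence"],r["bbox"],np.median(P,0).round(),np.percentile(P,98,axis=0).round(),np.percentile(P,2,axis=0).round())
E
```

```text
[[-1.00000e-03 -9.60000e-01 -2.78000e-01  7.54280e+01]
 [ 1.00000e+00 -0.00000e+00 -1.00000e-03  3.85000e-01]
 [ 1.00000e-03 -2.78000e-01  9.60000e-01 -1.57871e+02]
 [ 0.00000e+00  0.00000e+00  0.00000e+00  1.00000e+00]] 317.3224186062606
lid 0.7 [297.5, 3.1, 343.3, 7.8] [ 392. -409.   17.] [ 398. -376.   19.] [ 381. -418.    7.]
```

arm_command([
  [0.6,0.9,0.5,0,0,0,0],
  [0.8,1,0.8,0,0,0,0],
  [0.8,1,0.8,0,0,0,0],
  [0.8,1,0.8,0,0,0,0],
  [0.8,1,0.8,0,0,0,0],
  [0.8,1,0,0,0,0,0],
  [0.8,1,0,0,0,0,0],
  [0.8,1,0,0,0,0,0],
  [0.8,1,0,0,0,0,0],
  [0.8,1,0,0,0,0,0],
  [0.8,1,0,0,0,0,0],
  [0.8,1,0,0,0,0,0],
])

```text
t: 1.95
tcp_pos: [455.0, -178.1, 319.4]
orientation: [0.0, 0.977, 0.214, 0.0]
force: [-0.5, -1.3, 0.6]
opening: 91.9
grasp_force: 0.0
```

arm_command([
  [0.8,1,0,0,0,0,0],
  [0.8,1,0,0,0,0,0],
  [0.8,0.9,0,0,0,0,0],
  [0,0,0,0,0,0,0],
  [0,0,0,0,0,0,0],
])

```text
t: 2.37
tcp_pos: [514.7, -105.9, 318.9]
orientation: [-0.0, 0.977, 0.215, -0.0]
force: [-0.6, 1.0, 0.6]
opening: 91.7
grasp_force: 0.0
```

```bash
python3 - <<'E'
from h import *
s=read_state();print(s["t"],s["tcp_pos"],s["joint_vel"].round(3))
p=shot("wrist"); save(p,"w1.png")
np.savez("w1.npz",**{k:v for k,v in p.items()})
for l in("lid","pot","seal","rack"):
    for r in regions_of(p,l)[:2]:
        P,_=pts(p,r["pixels"]); print(l,r["confidence"],r["bbox"],np.median(P,0).round(),np.percentile(P,98,axis=0).round(),np.percentile(P,2,axis=0).round())
E
```

```text
2.3667 [ 514.72412314 -105.94918407  318.85668605] [-0.044 -0.017  0.018 -0.011  0.004 -0.01 ]
lid 0.93 [401.9, 227.5, 486.1, 276.3] [ 493. -348.   18.] [ 520. -286.   20.] [ 417. -395.   13.]
lid 0.53 [12.5, 69.2, 58.9, 109.4] [450. 312.  18.] [471. 342.  35.] [422. 294.   2.]
pot 0.93 [267.3, 53.8, 390.1, 187.4] [583. -83.  41.] [647. -17.  87.] [ 512. -150.    4.]
pot 0.34 [401.3, 227.7, 488.2, 279.0] [ 493. -348.   18.] [ 520. -286.   20.] [ 416. -395.   15.]
seal 0.83 [274.7, 62.8, 381.9, 171.8] [584. -88.  85.] [641. -23.  87.] [ 519. -144.   53.]
seal 0.38 [265.9, 54.2, 389.4, 186.0] [584. -83.  41.] [647. -17.  87.] [ 514. -149.    5.]
rack 0.72 [264.9, 53.4, 390.8, 187.0] [583. -84.  41.] [648. -17.  87.] [ 511. -150.    4.]
rack 0.56 [141.8, 5.9, 218.5, 91.0] [582. 141.   4.] [633. 191.  28.] [534.  91.  -1.]
```

View pics/w1.png

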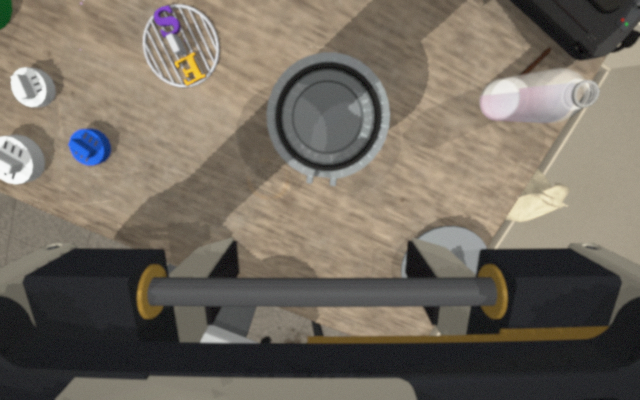

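```bash
cat >> h.py <<'E'
from scipy.optimize import least_squares
def circ(P,r):  # robust fixed-radius circle fit
    f=least_squares(lambda c:np.hypot(*(P[:,:2]-c).T)-r,np.median(P[:,:2],0),loss="soft_l1",f_scale=1.0); return f.x
def outline(P,c,n=120):
    d=P[:,:2]-c; a=((np.arctan2(d[:,1],d[:,0])+np.pi)/(2*np.pi)*n).astype(int)%n; r=np.hypot(*d.T)
    return np.array([P[a==i][r[a==i].argmax()] for i in range(n) if (a==i).any()])
E
python3 - <<'E'
from h import *
p=dict(np.load("w1.npz"))
z=np.ones((400,640),bool); P,uv=pts(p,z)
m=(np.hypot(P[:,0]-580,P[:,1]+84)<95)&(P[:,2]>70)&(P[:,2]<95); P=P[m]; uv=uv[m]
c=np.array([580,-84.])
for _ in range(3): O=outline(P,c); c=circ(O,74)
r=np.hypot(*(O[:,:2]-c).T); print(c, np.percentile(r,[5,50,95]))
d=P[:,:2]-c; rr=np.hypot(*d.T); a=np.degrees(np.arctan2(d[:,1],d[:,0]))
for lo,hi,zl in((76.5,84,70),(65,73,79)):
    k=(rr>lo)&(rr<hi)&(P[:,2]>zl); h,e=np.histogram(a[k],bins=np.arange(-180,181,4)); print(lo,[(int(x),int(y)) for x,y in zip(e,h) if (lo>70 and y) or (lo<70 and y<8)], np.median(P[k,2]))
E
```

```text
[580.40063077 -83.46208834] [73.10242939 73.84462789 74.90848226]
76.5 [(-176, 19), (-172, 12), (-156, 10), (-152, 21)] 81.63081191134768
65 [(-168, 0), (-164, 0), (-160, 0), (-156, 6)] 81.89288577329972
```

arm_command([
  [-0.1,1,0,0,0,0,0],
  [-0.1,1,0,0,0,0,0],
  [-0.1,1,0,0,0,0,0],
  [-0.1,1,0,0,0,0,0],
  [-0.2,1,-0.5,0,0,0,0],
  [-0.2,1,-0.5,0,0,0,0],
  [-0.2,1,-0.5,0,0,0,0],
  [-0.2,1,-0.5,0,0,0,0],
  [-0.2,1,-0.5,0,0,0,0],
  [-0.2,1,-0.5,0,0,0,0],
  [-0.2,1,-0.5,0,0,0,0],
  [-0.2,1,-0.5,0,0,0,0],
])

```text
t: 3.62
tcp_pos: [464.0, 193.2, 219.0]
orientation: [0.0, 0.977, 0.213, 0.0]
force: [-0.6, -0.2, -0.7]
opening: 91.9
grasp_force: 0.0
```

arm_command([
  [-0.2,1,-0.5,0,0,0,0],
  [-0.2,1,-0.5,0,0,0,0],
  [-0.2,1,-0.5,0,0,0,0],
  [-0.2,1,-0.5,0,0,0,0],
  [0,1,-0.4,0,0,0,0],
  [0,0,0,0,0,0,0],
  [0,0,0,0,0,0,0],
])

```text
t: 4.2
tcp_pos: [444.0, 317.9, 158.7]
orientation: [0.0, 0.977, 0.214, -0.001]
force: [-0.2, -0.8, 0.8]
opening: 91.9
grasp_force: 0.0
```

```bash
python3 - <<'E'
from h import *
s=read_state();print(s["t"],s["tcp_pos"],s["joint_vel"].round(3))
p=shot("wrist"); save(p,"w2.png")
np.savez("w2.npz",**{k:v for k,v in p.items()})
for r in regions_of(p,"cartridge")[:4]:
    P,_=pts(p,r["pixels"]); print(r["confidence"],r["bbox"],np.median(P,0).round(1),np.percentile(P,98,axis=0).round(),np.percentile(P,2,axis=0).round())
    rib=P[P[:,2]>27]
    if len(rib)>20: print("rib",len(rib),cv2.minAreaRect(rib[:,:2].astype(np.float32)),np.percentile(rib[:,2],90))
E
```

```text
4.2 [444.04240678 317.875275   158.73444062] [-0.031 -0.026  0.005 -0.008  0.006 -0.009]
0.9 [217.0, 20.4, 303.9, 109.7] [528.1 412.6  24.7] [560. 448.  47.] [495. 382.  13.]
rib 1412 ((527.5676879882812, 415.0805358886719), (19.140830993652344, 44.13071060180664), 69.36328125) 46.920336857733446
0.89 [290.6, 161.7, 349.1, 217.7] [448.3 322.9  18. ] [471. 346.  35.] [422. 298.   6.]
rib 444 ((445.3241882324219, 321.67633056640625), (31.604646682739258, 12.023709297180176), 39.699127197265625) 34.55113334935254
0.88 [237.3, 253.8, 305.8, 315.4] [352.6 327.2  23.8] [367. 356.  46.] [299. 295.   4.]
rib 103 ((330.4278564453125, 322.8277282714844), (43.39289474487305, 13.25890827178955), 74.10860443115234) 46.436985219092875
0.87 [359.0, 246.4, 406.2, 275.5] [404.9 232.   17.7] [423. 247.  34.] [384. 206.   5.]
rib 193 ((401.9737854003906, 224.59584045410156), (10.88827896118164, 28.2070369720459), 13.164280891418457) 34.23299131421724
```

View pics/w2.png

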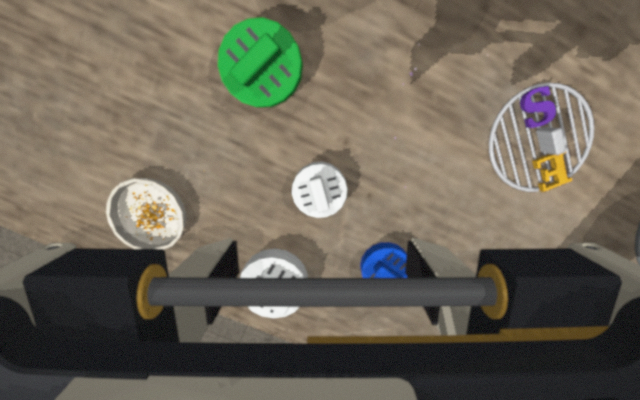

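arm_command([
  [0.04,0.15,-0.8,0,0,0.9,0.3],
  [0,0,-1,0,0,0.8,0.4],
  [0,0,-1,0,0,0.8,0.4],
  [0,0,-1,0,0,0,0.4],
  [0,0,-0.8,0,0,0,0.4],
  [0,0,-0.6,0,0,0,0.4],
  [0,0,-0.3,0,0,0,0.4],
  [0,0,0,0,0,0,0.4],
  [0,0,0,0,0,0,1],
  [0,0,0,0,0,0,1],
  [0,0,0,0,0,0,1],
  [0,0,0,0,0,0,1],
], grip_force=20)

```text
t: 5.3
tcp_pos: [445.9, 322.0, 22.8]
orientation: [-0.0, 0.941, 0.339, 0.001]
force: [-1.2, 0.8, 0.4]
opening: 33.0
grasp_force: 0.0
```

arm_command([
  [0,0,0,0,0,0,1],
  [0,0,0,0,0,0,1],
  [0,0,0,0,0,0,1],
  [0,0,0,0,0,0,1],
  [0,0,0,0,0,0,1],
])

```text
t: 5.72
tcp_pos: [445.3, 321.8, 21.9]
orientation: [0.0, 0.941, 0.339, 0.0]
force: [0.7, -0.1, 2.0]
opening: 11.6
grasp_force: 20.0
```

arm_command([
  [0,0,0.5,0,0,0,1],
  [0,0,1,0,0,0,1],
  [0,-0.5,1,0,0,0,1],
  [0.3,-0.9,1,0,0,0,1],
  [0.3,-0.9,1,0,0,0,1],
  [0.3,-0.9,0.7,0,0,0,1],
  [0.3,-1,0,0,0,0,1],
  [0.4,-1,0,0,0,0,1],
  [0.4,-1,0,0,0,0,1],
  [0.4,-1,0,0,0,0,1],
  [0.4,-1,0,0,0,0,1],
  [0.4,-1,0,0,0,0,1],
])

```text
t: 6.72
tcp_pos: [525.4, 90.4, 151.5]
orientation: [-0.0, 0.941, 0.339, -0.0]
force: [0.1, 1.1, -0.1]
opening: 11.6
grasp_force: 20.0
```

arm_command([
  [0.4,-1,0,0,0,0,1],
  [0.4,-1,0,0,0,0,1],
  [0.4,-1,0,0,0,0,1],
  [0.4,-1,0,0,0,0,1],
  [0.3,-1,0,0,0,0,1],
  [0.3,-1,0,0,0,0,1],
  [0,-0.6,0,0,0,0,1],
  [0,-0.4,0,0,0,0,1],
  [0,0,0,0,0,0,1],
  [0,0,0,0,0,0,1],
  [0,0,0,0,0,0,1],
])

```text
t: 7.63
tcp_pos: [580.0, -82.2, 151.7]
orientation: [-0.0, 0.941, 0.34, -0.0]
force: [-0.0, 0.4, -1.0]
opening: 11.5
grasp_force: 20.0
```

```bash
cat > pot.py <<'E'
from h import *
s=read_state();print(s["t"],s["tcp_pos"],s["opening"])
p=shot("wrist"); save(p,"w3.png")
P,uv=pts(p,np.ones((400,640),bool))
m=(np.hypot(P[:,0]-580,P[:,1]+84)<90)&(P[:,2]>78)&(P[:,2]<90); P=P[m]
d=P[:,:2]-[580.4,-83.5]; a=np.degrees(np.arctan2(d[:,1],d[:,0])); r=np.hypot(*d.T)
O=outline(P,np.array([580.4,-83.5]),180); O=O[np.abs(np.hypot(*(O[:,:2]-[580.4,-83.5]).T)-74)<3]; print(len(O),circ(O,74))
k=(r>76.5)&(r<84); h,e=np.histogram(a[k],bins=np.arange(-185,-130,2)); print(list(zip(e.astype(int),h)))
k=(r>65)&(r<73); h,e=np.histogram(a[k],bins=np.arange(-185,-130,2)); print(list(zip(e.astype(int),h)))
E
python3 pot.py
```

```text
7.6333 [579.9929385  -82.180585   151.65351627] 11.468089289726045
112 [580.57610909 -83.56012686]
[(np.int64(-185), np.int64(0)), (np.int64(-183), np.int64(0)), (np.int64(-181), np.int64(0)), (np.int64(-179), np.int64(0)), (np.int64(-177), np.int64(0)), (np.int64(-175), np.int64(0)), (np.int64(-173), np.int64(0)), (np.int64(-171), np.int64(0)), (np.int64(-169), np.int64(0)), (np.int64(-167), np.int64(0)), (np.int64(-165), np.int64(0)), (np.int64(-163), np.int64(0)), (np.int64(-161), np.int64(0)), (np.int64(-159), np.int64(0)), (np.int64(-157), np.int64(0)), (np.int64(-155), np.int64(0)), (np.int64(-153), np.int64(0)), (np.int64(-151), np.int64(0)), (np.int64(-149), np.int64(7)), (np.int64(-147), np.int64(0)), (np.int64(-145), np.int64(0)), (np.int64(-143), np.int64(0)), (np.int64(-141), np.int64(0)), (np.int64(-139), np.int64(0)), (np.int64(-137), np.int64(0)), (np.int64(-135), np.int64(0)), (np.int64(-133), np.int64(0))]
[(np.int64(-185), np.int64(0)), (np.int64(-183), np.int64(0)), (np.int64(-181), np.int64(0)), (np.int64(-179), np.int64(0)), (np.int64(-177), np.int64(0)), (np.int64(-175), np.int64(0)), (np.int64(-173), np.int64(0)), (np.int64(-171), np.int64(0)), (np.int64(-169), np.int64(0)), (np.int64(-167), np.int64(0)), (np.int64(-165), np.int64(0)), (np.int64(-163), np.int64(0)), (np.int64(-161), np.int64(0)), (np.int64(-159), np.int64(0)), (np.int64(-157), np.int64(0)), (np.int64(-155), np.int64(0)), (np.int64(-153), np.int64(0)), (np.int64(-151), np.int64(0)), (np.int64(-149), np.int64(0)), (np.int64(-147), np.int64(0)), (np.int64(-145), np.int64(0)), (np.int64(-143), np.int64(0)), (np.int64(-141), np.int64(0)), (np.int64(-139), np.int64(0)), (np.int64(-137), np.int64(0)), (np.int64(-135), np.int64(0)), (np.int64(-133), np.int64(0))]
```

View pics/w3.png

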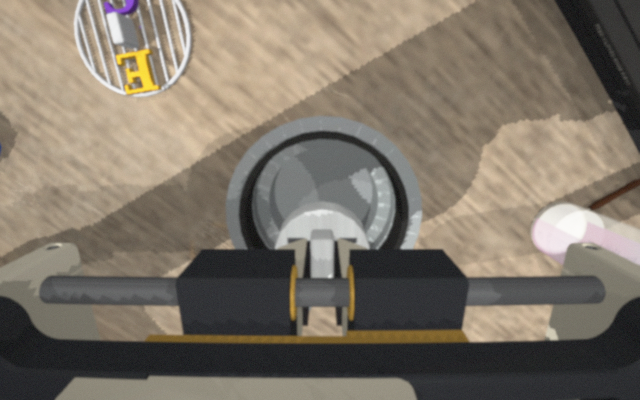

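arm_command([
  [0,0,-0.6,0,0,0,1],
  [0,0,-1,0,0,0,1],
  [0,0,-1,0,0,0,1],
  [0,0,-1,0,0,0,1],
  [0,0,-0.7,0,0,0,1],
  [0,0,-0.5,0,0,0,1],
  [0,0,-0.12,0,0,0,1],
  [0,0,0,0,0,0,1],
  [0,0,0,0,0,0,1],
])

```text
t: 8.43
tcp_pos: [580.5, -82.4, 29.0]
orientation: [0.0, 0.94, 0.34, 0.0]
force: [-0.4, 0.2, -0.3]
opening: 12.0
grasp_force: 20.0
```

arm_command([
  [0,0,-0.04,0,0,0,1],
  [0,0,0,0,0,0,1],
  [0,0,0,0,0,0,0.8],
  [0,0,0,0,0,0,0.7],
  [0,0,0,0,0,0,0.7],
  [0,0,0,0,0,0,0.7],
])

```text
t: 8.93
tcp_pos: [580.4, -83.4, 27.9]
orientation: [0.0, 0.941, 0.339, 0.0]
force: [-0.5, -0.1, -0.2]
opening: 27.4
grasp_force: 0.0
```

arm_command([
  [0,0,0.6,0,0,0,0.7],
  [0,0,1,0,0,0,0.7],
  [0,0,1,0,0,0,0.7],
  [0,0.5,1,0,0,0,0.5],
  [0,0.8,1,0,0,0,0.5],
  [0,1,0.7,0,0,0,0.5],
  [0,1,0,0,0,0,0.5],
  [0,1,0,0,0,0,0.5],
  [0,1,0,0,0,0,0.5],
  [0,1,0,0,0,0,0.5],
  [0,1,0,0,0,0,0.5],
  [0,0.9,0,0,0,0,0.5],
])

```text
t: 9.93
tcp_pos: [580.1, 123.2, 160.4]
orientation: [-0.0, 0.941, 0.34, 0.0]
force: [0.5, 0.0, -0.7]
opening: 46.2
grasp_force: 0.0
```

arm_command([
  [0,0.5,0,0,0,0,0.5],
  [0,0,0,0,0,0,0.5],
  [0,0,0,0,0,0,0.5],
])

```text
t: 10.18
tcp_pos: [580.2, 134.1, 160.2]
orientation: [0.0, 0.94, 0.34, -0.0]
force: [-0.6, 0.3, 0.6]
opening: 45.8
grasp_force: 0.0
```

```bash
python3 - <<'E'
from h import *
s=read_state();print(s["t"],s["tcp_pos"])
p=shot("wrist"); save(p,"w4.png")
for r in regions_of(p,"rack")[:2]:
    P,_=pts(p,r["pixels"]); print(r["confidence"],r["bbox"],len(P))
    pl=P[(P[:,2]>17)&(P[:,2]<40)]
    if len(pl)>10: print("plate",len(pl),cv2.minAreaRect(pl[:,:2].astype(np.float32)),np.percentile(pl[:,2],[50,90]))
    W=P[P[:,2]>-3]; c=np.median(W[:,:2],0)
    for _ in range(3): O=outline(W,c); c=circ(O,53.5)
    print("centre",c)
    # tabletop-free check: enclosing circle of mask at z=4
    v,u=np.nonzero(r["pixels"]); hull=cv2.convexHull(np.c_[u,v].astype(np.float32)).reshape(-1,2)
    print("hull centre",circ(at_z(p,hull,3),53.5))
q=shot("top")
for r in regions_of(q,"cartridge")[:4]: print(r["confidence"],r["bbox"])
E
```

```text
10.1833 [580.22196696 134.06979539 160.16585502]
0.84 [266.9, 131.3, 371.2, 235.4] 3577
plate 280 ((583.0015869140625, 141.70147705078125), (24.083349227905273, 10.049907684326172), 48.33357238769531) [27.52296487 28.4865563 ]
centre [582.96922125 141.83247568]
hull centre [582.61471494 141.52910998]
0.56 [525.0, 305.1, 554.3, 340.6] 706
plate 172 ((619.8397216796875, -120.70121765136719), (34.237518310546875, 11.064619064331055), 41.86796951293945) [39.29822776 39.83207047]
centre [ 663.2479144 -141.3441657]
hull centre [ 577.61540437 -150.35810576]
0.84 [196.7, 205.2, 220.4, 224.3]
0.58 [219.5, 258.2, 242.6, 279.3]
0.52 [340.9, 195.1, 357.4, 205.7]
```

View pics/w4.png

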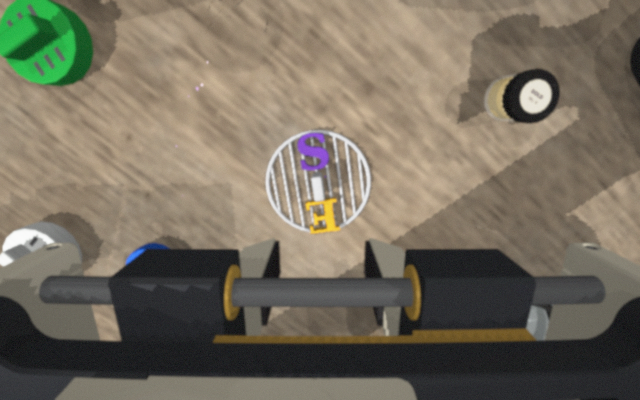

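arm_command([
  [0.11,0.3,-0.6,0,0,0.7,0.5],
  [0,0,-1,0,0,0.73,0.5],
  [0,0,-1,0,0,0,0.5],
  [0,0,-1,0,0,0,0.5],
  [0,0,-1,0,0,0,0.6],
  [0,0,-0.8,0,0,0,0.7],
  [0,0,-0.5,0,0,0,0.7],
  [0,0,-0.22,0,0,0,0.7],
  [0,0,0,0,0,0,0.8],
  [0,0,0,0,0,0,1],
  [0,0,0,0,0,0,1],
  [0,0,0,0,0,0,1],
], grip_force=30)

```text
t: 11.38
tcp_pos: [583.9, 141.6, 8.5]
orientation: [0.0, 0.913, 0.409, 0.001]
force: [-0.2, -1.6, 0.9]
opening: 10.2
grasp_force: 30.0
```

arm_command([
  [0,0,0,0,0,0,1],
  [0,0,0,0,0,0,1],
])

```text
t: 11.55
tcp_pos: [583.9, 141.6, 8.5]
orientation: [0.001, 0.913, 0.409, 0.001]
force: [-1.1, -2.0, 5.6]
opening: 9.7
grasp_force: 30.0
```

arm_command([
  [0,0,0.5,0,0,0,1],
  [0,0,1,0,0,0,1],
  [0,0,1,0,0,0,1],
  [0,-0.4,1,0,0,0,1],
  [-0.1,-0.8,1,0,0,0,1],
  [0,-1,0.3,0,0,0,1],
  [0,-1,0,0,0,0,1],
  [0,-1,0,0,0,0,1],
  [0,-1,0,0,0,0,1],
  [0,-1,0,0,0,0,1],
  [0,-1,0,0,0,0,1],
  [0,-0.9,0,0,0,0,1],
])

```text
t: 12.55
tcp_pos: [580.1, -62.0, 128.0]
orientation: [0.0, 0.913, 0.409, 0.0]
force: [0.6, -0.0, -1.8]
opening: 10.1
grasp_force: 30.0
```

arm_command([
  [0,-0.6,0,0,0,0,1],
  [0,-0.3,0,0,0,0,1],
  [0,0,0,0,0,0,1],
  [0,0,0,0,0,0,1],
])

```text
t: 12.88
tcp_pos: [580.4, -82.8, 127.5]
orientation: [-0.0, 0.913, 0.409, 0.0]
force: [-0.8, 0.2, -1.2]
opening: 9.7
grasp_force: 30.0
```

```bash
python3 - <<'E'
from h import *
s=read_state();print(s["t"],s["tcp_pos"],s["force"])
p=shot("wrist"); save(p,"w5.png")
q=shot("side")
P,_=pts(q,np.ones((400,640),bool)); k=(np.hypot(P[:,0]-580,P[:,1]+84)<70)&(P[:,2]>98)&(P[:,2]<150); print(np.percentile(P[k,2],[1,5,10,20,50]), k.sum())
save(q,"s5.png",(250,130,380,230),6)
E
```

```text
12.8833 [580.37460577 -82.8303361  127.47807674] [-0.76284387  0.22009282 -1.15638132]
[117.76571272 119.21641657 120.1495286  121.17422422 124.34479929] 279
```

View pics/s5.png

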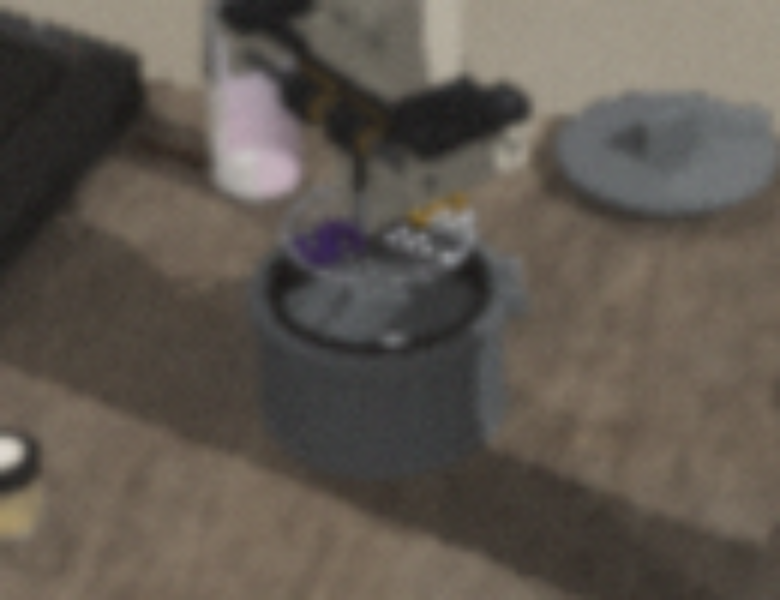

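arm_command([
  [0,0,-0.4,0,0,0,1],
  [0,0,-0.6,0,0,0,1],
  [0,0,-0.6,0,0,0,1],
  [0,0,-0.6,0,0,0,1],
  [0,0,-0.5,0,0,0,1],
  [0,0,-0.3,0,0,0,1],
  [0,0,-0.12,0,0,0,1],
  [0,0,0,0,0,0,1],
  [0,0,0,0,0,0,1],
])

```text
t: 13.73
tcp_pos: [580.7, -82.9, 49.3]
orientation: [0.0, 0.912, 0.409, 0.0]
force: [0.2, 0.3, -1.1]
opening: 9.7
grasp_force: 30.0
```

arm_command([
  [0,0,-0.03,0,0,0,1],
  [0,0,0,0,0,0,1],
  [0,0,0,0,0,0,0.8],
  [0,0,0,0,0,0,0.7],
  [0,0,0,0,0,0,0.7],
  [0,0,0,0,0,0,0.7],
])

```text
t: 14.23
tcp_pos: [580.7, -83.4, 48.7]
orientation: [0.0, 0.913, 0.409, 0.0]
force: [0.8, 0.2, 0.6]
opening: 26.9
grasp_force: 0.0
```

arm_command([
  [0,0,0.6,0,0,0,0.7],
  [0,0,1,0,0,0,0.7],
  [0,0,1,0,0,0,0.7],
  [-0.4,0,1,0,0,0,0.7],
  [-0.9,0,1,0,0,0,0.7],
  [-1,0,0.4,0,0,0,0.5],
  [-0.9,0,0,0,0,0,0.5],
  [0,0,0,0,0,0,0.5],
  [0,0,0,0,0,0,0.5],
])

```text
t: 14.98
tcp_pos: [500.1, -83.4, 174.2]
orientation: [0.0, 0.913, 0.409, 0.0]
force: [-0.3, -0.4, 0.3]
opening: 45.1
grasp_force: 0.0
```

```bash
python3 - <<'E'
from h import *
s=read_state();print(s["t"],s["tcp_pos"],s["force"])
p=shot("wrist"); save(p,"w6.png",(170,50,470,250),2.6)
P,uv=pts(p,np.ones((400,640),bool))
c0=np.array([580.5,-83.5]); d=P[:,:2]-c0; r=np.hypot(*d.T)
k=(r<51)&(P[:,2]>38)&(P[:,2]<75); Q=P[k]; print("z",np.percentile(Q[:,2],[5,25,50,75,95,99]))
w=Q[(Q[:,2]<47)]; A=np.c_[w[:,:2]-c0,np.ones(len(w))]; print("plane",np.linalg.lstsq(A,w[:,2],rcond=None)[0])
pl=Q[Q[:,2]>57]; print(cv2.minAreaRect(pl[:,:2].astype(np.float32)),len(pl))
a=np.degrees(np.arctan2(d[:,1],d[:,0]))%360
for lo,hi,z0 in((76.5,83,77),(66,73,79)):
    k=(r>lo)&(r<hi)&(P[:,2]>z0)&(P[:,2]<86); h,e=np.histogram(a[k],bins=np.arange(170,224,2)); print(h.tolist())
k=(r>60)&(r<74.5)&(P[:,2]>79)&(P[:,2]<89); O=outline(P[k],c0,180); O=O[np.abs(np.hypot(*(O[:,:2]-c0).T)-74)<3]; print(circ(O,74),len(O))
E
```

```text
14.9833 [500.13891501 -83.38341636 174.15455502] [-0.2644579  -0.44858536  0.29340054]
z [39.5614739  42.48993934 43.8229743  50.6254589  66.9013947  68.34651591]
plane [3.02075597e-04 9.33444183e-03 4.24355300e+01]
((580.2974853515625, -83.8553466796875), (22.968137741088867, 10.662965774536133), 47.451602935791016) 397
[0, 0, 0, 0, 0, 0, 0, 22, 25, 23, 5, 0, 0, 0, 0, 0, 0, 0, 27, 25, 19, 2, 0, 0, 0, 0]
[25, 27, 24, 23, 27, 23, 25, 24, 24, 17, 0, 0, 0, 0, 0, 0, 0, 0, 13, 22, 25, 21, 24, 24, 24, 19]
[580.44585852 -83.49047982] 172
```

View pics/w6.png

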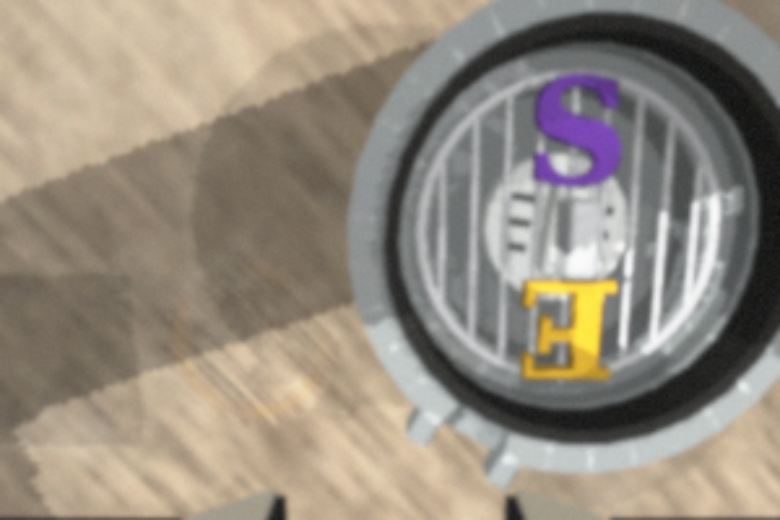

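arm_command([
  [-0.1,-0.6,0,0,0,0,0.5],
  [-0.2,-1,0,0,0,0,0.5],
  [-0.2,-1,0,0,0,0,0.5],
  [-0.2,-1,0,0,0,0,0.5],
  [-0.2,-1,0,0,0,0,0.5],
  [-0.2,-1,0,0,0,0,0.5],
  [-0.2,-1,0,0,0,0,0.5],
  [-0.2,-1,0,0,0,0,0.5],
  [-0.2,-1,0,0,0,0,0.5],
  [-0.2,-1,0,0,0,0,0.5],
  [-0.2,-0.8,0,0,0,0,0.5],
  [0,-0.5,0,0,0,0,0.5],
])

```text
t: 16.03
tcp_pos: [447.9, -358.4, 172.7]
orientation: [0.0, 0.913, 0.408, -0.0]
force: [0.5, -0.0, -0.1]
opening: 46.1
grasp_force: 0.0
```

arm_command([
  [0,0,0,0,0,0,0.5],
  [0,0,0,0,0,0,0.5],
])

```text
t: 16.2
tcp_pos: [448.4, -355.7, 172.8]
orientation: [-0.001, 0.913, 0.408, 0.0]
force: [0.3, -0.3, 0.2]
opening: 45.8
grasp_force: 0.0
```

```bash
python3 - <<'E'
from h import *
s=read_state();print(s["t"],s["tcp_pos"],s["joint_pos"])
p=shot("wrist"); save(p,"w7.png")
P,uv=pts(p,np.ones((400,640),bool))
c0=np.array([448,-356.]); r=np.hypot(*(P[:,:2]-c0).T)
D=P[(r<95)&(P[:,2]>13)&(P[:,2]<24)]
c=c0
for _ in range(4):
    O=outline(D,c,180); O=O[np.hypot(*(O[:,:2]-c).T)<77]; c=circ(O,72)
print("disc",c,np.percentile(D[:,2],[10,50,90]),len(O))
d=D[:,:2]-c; rr=np.hypot(*d.T); a=np.degrees(np.arctan2(d[:,1],d[:,0]))%360; k=(rr>75)&(rr<84); print("key",np.median(a[k]),a[k].min(),a[k].max(),k.sum())
rib=P[(r<40)&(P[:,2]>34)&(P[:,2]<60)]; print("rib",cv2.minAreaRect(rib[:,:2].astype(np.float32)),np.percentile(rib[:,2],[50,90]),len(rib))
E
```

```text
16.2 [ 448.39823585 -355.72156397  172.80422327] [-8.04790821e-01  4.74578783e-01  1.47111863e+00  4.92833974e-04
  1.19684238e+00 -7.57920474e-02]
disc [ 449.61876478 -355.51491248] [16.86280031 17.816192   19.12588489] 173
key 225.3964001276776 219.4454870982939 231.03303471133117 87
rib ((449.4317321777344, -355.6668395996094), (44.382930755615234, 11.985746383666992), 45.286338806152344) [45.34970485 46.37910413] 591
```

View pics/w7.png

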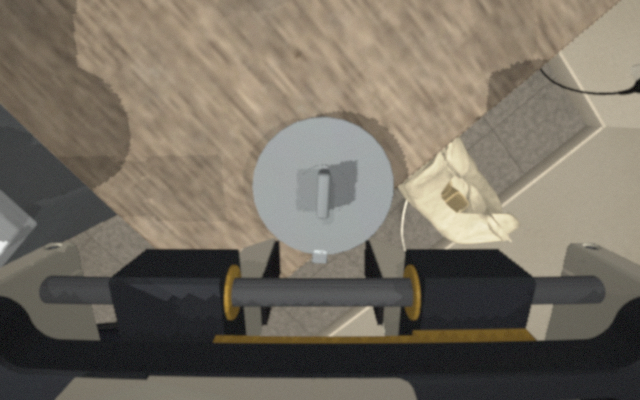

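arm_command([
  [0.06,0.02,-0.6,0,0,-0.5,0.5],
  [0,0,-1,0,0,0,0.5],
  [0,0,-1,0,0,0,0.5],
  [0,0,-1,0,0,0,0.5],
  [0,0,-1,0,0,0,0.6],
  [0,0,-0.8,0,0,0,0.7],
  [0,0,-0.5,0,0,0,0.7],
  [0,0,-0.2,0,0,0,0.7],
  [0,0,0,0,0,0,0.8],
  [0,0,0,0,0,0,1],
  [0,0,0,0,0,0,1],
  [0,0,0,0,0,0,1],
], grip_force=45)

```text
t: 17.25
tcp_pos: [450.2, -355.5, 22.2]
orientation: [0.001, 0.923, 0.385, 0.0]
force: [0.8, 1.3, 1.6]
opening: 11.4
grasp_force: 45.0
```

arm_command([
  [0,0,0,0,0,0,1],
  [0,0,0,0,0,0,1],
])

```text
t: 17.42
tcp_pos: [450.3, -355.6, 22.2]
orientation: [0.001, 0.923, 0.385, 0.001]
force: [1.4, 1.9, 5.6]
opening: 11.7
grasp_force: 45.0
```

arm_command([
  [0,0,0.5,0,0,0,1],
  [0,0,1,0,0,0,1],
  [0,0.2,1,0,0,0,1],
  [0.3,0.6,1,0,0,0,1],
  [0.44,0.9,1,0,0,0,1],
  [0.5,1,0,0,0,0,1],
  [0.5,1,0,0,0,0,1],
  [0.5,1,0,0,0,0,1],
  [0.5,1,0,0,0,0,1],
  [0.5,1,0,0,0,0,1],
  [0.5,1,0,0,0,0,1],
  [0.5,1,0,0,0,0,1],
])

```text
t: 18.42
tcp_pos: [555.5, -136.6, 133.3]
orientation: [-0.0, 0.923, 0.385, -0.0]
force: [-0.1, -1.4, -2.1]
opening: 11.7
grasp_force: 45.0
```

arm_command([
  [0.5,1,0,0,0,0,1],
  [0.5,1,0,0,0,0,1],
  [0.4,0.7,0,0,0,0,1],
  [0.1,0.5,0,0,0,0,1],
  [0,0,0,0,0,0,1],
  [0,0,0,0,0,0,1],
])

```text
t: 18.92
tcp_pos: [592.4, -57.7, 133.2]
orientation: [0.0, 0.923, 0.385, -0.001]
force: [0.0, -0.3, -1.6]
opening: 11.8
grasp_force: 45.0
```

```bash
cat > lid.py <<'E'
from h import *
s=read_state();print(s["t"],s["tcp_pos"].round(1),s["force"].round(1),s["wrist_torque"].round(2),s["opening"])
for n in ("wrist","side","top"):
    p=shot(n); P,uv=pts(p,np.ones((400,640),bool)); dz=s["tcp_pos"][2]-22.2+18
    c0=s["tcp_pos"][:2]; r=np.hypot(*(P[:,:2]-c0).T)
    D=P[(r<85)&(np.abs(P[:,2]-dz)<5)]
    if len(D)<20: continue
    c=c0
    for _ in range(3): O=outline(D,c,180); rr=np.hypot(*(O[:,:2]-c).T); O=O[np.abs(rr-72)<5]; c=circ(O,72)
    E=D[np.hypot(*(D[:,:2]-c).T)<72]; co=np.linalg.lstsq(np.c_[E[:,:2]-c,np.ones(len(E))],E[:,2],rcond=None)[0]
    print(n,"disc",c.round(1),len(O),"plane",co.round(3))
    d=D[:,:2]-c; rr=np.hypot(*d.T); a=np.degrees(np.arctan2(d[:,1],d[:,0]))%360; k=(rr>75)&(rr<84)
    if k.sum()>3: print("  key",np.median(a[k]),k.sum())
E
python3 lid.py
```

```text
18.9167 [592.4 -57.7 133.2] [ 0.  -0.3 -1.6] [-0.03 -0.03  0.02] 11.791232417786038
wrist disc [591.6 -58.9] 91 plane [-5.00000e-03 -2.00000e-03  1.29029e+02]
side disc [590.  -59.3] 86 plane [ 3.00000e-03 -3.00000e-03  1.28979e+02]
  key 219.99130481361232 9
  return _methods._mean(a, axis=axis, dtype=dtype,
  ret = um.true_divide(
Traceback (most recent call last):
  File "lid.py", line 9, in <module>
    for _ in range(3): O=outline(D,c,180); rr=np.hypot(*(O[:,:2]-c).T); O=O[np.abs(rr-72)<5]; c=circ(O,72)
                                                                                                ~~~~^^^^^^
  File "h.py", line 27, in circ
    f=least_squares(lambda c:np.hypot(*(P[:,:2]-c).T)-r,np.median(P[:,:2],0),loss="soft_l1",f_scale=1.0); return f.x
ValueError: Initial guess is outside of provided bounds
```

arm_command([
  [-0.2,-0.4,0,0,0,0,1],
  [-0.26,-0.6,0,0,0,0,1],
  [0,0,0,0,0,0,1],
  [0,0,-0.4,0,0,0,1],
  [0,0,-0.5,0,0,0,1],
  [0,0,-0.3,0,0,0,1],
  [0,0,0,0,0,0,1],
  [0,0,0,0,0,0,1],
])

```text
t: 19.73
tcp_pos: [581.3, -82.7, 102.9]
orientation: [-0.0, 0.923, 0.385, -0.0]
force: [-0.9, -0.9, -2.9]
opening: 11.5
grasp_force: 45.0
```

arm_command([
  [0,0,-0.06,0,0,0,1],
  [0,0,0,0,0,0,1],
  [0,0,0,0,0,0,1],
])

```text
t: 19.98
tcp_pos: [581.7, -82.7, 102.3]
orientation: [0.0, 0.923, 0.385, 0.0]
force: [-0.1, 0.3, -2.1]
opening: 11.6
grasp_force: 45.0
```

arm_command([
  [0,0,-0.04,0,0,0,1],
  [0,0,0,0,0,0,1],
  [0,0,0,0,0,0,1],
])

```text
t: 20.23
tcp_pos: [581.6, -82.8, 101.2]
orientation: [0.0, 0.923, 0.385, 0.0]
force: [0.0, 0.1, -1.3]
opening: 11.8
grasp_force: 45.0
```

arm_command([
  [0,0,-0.04,0,0,0,1],
  [0,0,0,0,0,0,1],
  [0,0,0,0,0,0,1],
])

```text
t: 20.48
tcp_pos: [581.9, -82.7, 100.7]
orientation: [0.0, 0.923, 0.385, 0.0]
force: [-0.4, 1.2, 4.5]
opening: 11.7
grasp_force: 45.0
```

arm_command([
  [0,0,0,0,0,-0.3,1],
  [0,0,0,0,0,-0.5,1],
  [0,0,0,0,0,-0.5,1],
  [0,0,0,0,0,-0.5,1],
  [0,0,0,0,0,-0.5,1],
  [0,0,0,0,0,-0.5,1],
  [0,0,0,0,0,-0.5,1],
  [0,0,0,0,0,-0.5,1],
  [0,0,0,0,0,0,1],
])

```text
t: 21.23
tcp_pos: [582.2, -83.5, 100.6]
orientation: [0.001, 0.981, 0.194, 0.001]
force: [0.9, 0.2, 4.1]
opening: 11.6
grasp_force: 45.0
```

```bash
python3 lid.py 2>/dev/null
```

```text
21.2333 [582.2 -83.5 100.6] [0.9 0.2 4.1] [-0.31  0.22  0.1 ] 11.59366655231248
wrist disc [580.9 -84.2] 91 plane [-9.0000e-03 -5.0000e-03  9.6561e+01]
side disc [579.4 -84.1] 86 plane [-1.0000e-03 -1.1000e-02  9.6416e+01]
  key 196.69187172451856 11
```

arm_command([
  [0,0,0,0,0,-0.2,1],
  [0,0,0,0,0,-0.2,1],
  [0,0,-0.02,0,0,-0.2,1],
  [0,0,-0.02,0,0,-0.12,1],
  [0,0,0,0,0,0,1],
  [0,0,0,0,0,0,1],
])

```text
t: 21.88
tcp_pos: [580.9, -82.4, 98.2]
orientation: [-0.0, 0.987, 0.158, -0.001]
force: [1.4, 0.6, -2.4]
opening: 11.8
grasp_force: 45.0
```

arm_command([
  [0,0,-0.06,0,0,0,1],
  [0,0,-0.04,0,0,0,1],
  [0,0,0,0,0,0,1],
  [0,0,0,0,0,0,1],
])

```text
t: 22.22
tcp_pos: [581.4, -82.8, 96.4]
orientation: [-0.0, 0.987, 0.158, -0.0]
force: [0.5, -0.2, -2.9]
opening: 11.7
grasp_force: 45.0
```

```bash
python3 lid.py 2>/dev/null
```

```text
22.2167 [581.4 -82.8  96.4] [ 0.5 -0.2 -2.9] [0.01 0.05 0.01] 11.745780011524236
wrist disc [580.2 -83.3] 92 plane [-5.0000e-03  0.0000e+00  9.2241e+01]
side disc [578.8 -83.6] 79 plane [-1.0000e-03 -3.0000e-03  9.2165e+01]
  key 193.6223749325396 9
```

Key is in the notch, lid on the ring. Press home.

arm_command([
  [0,0,-0.04,0,0,0,1],
  [0,0,-0.04,0,0,0,1],
  [0,0,-0.04,0,0,0,1],
  [0,0,-0.04,0,0,0,1],
  [0,0,0,0,0,0,1],
  [0,0,0,0,0,0,1],
], grip_force=60)

```text
t: 22.87
tcp_pos: [581.6, -82.8, 92.6]
orientation: [0.0, 0.987, 0.158, 0.0]
force: [-1.0, 1.2, 2.3]
opening: 11.6
grasp_force: 60.0
```

arm_command([
  [0,0,-0.04,0,0,0,1],
  [0,0,-0.04,0,0,0,1],
  [0,0,0,0,0,0,1],
])

```text
t: 23.12
tcp_pos: [581.7, -82.8, 92.2]
orientation: [0.0, 0.987, 0.158, 0.0]
force: [-4.5, 1.6, 12.9]
opening: 11.8
grasp_force: 60.0
```

arm_command([
  [0,0,-0.05,0,0,0,1],
  [0,0,0,0,0,0,1],
  [0,0,0,0,0,0,1],
])

```text
t: 23.37
tcp_pos: [581.7, -82.8, 92.1]
orientation: [0.001, 0.987, 0.158, 0.001]
force: [-8.1, 1.7, 21.9]
opening: 11.8
grasp_force: 60.0
```

```bash
python3 lid.py 2>/dev/null
```

```text
23.3667 [581.7 -82.8  92.1] [-8.1  1.7 21.9] [ 0.31  1.44 -0.05] 11.773020123510943
wrist disc [580.9 -82.8] 92 plane [-5.0000e-03 -1.0000e-03  8.8102e+01]
side disc [578.4 -82.6] 92 plane [ 2.0000e-03 -6.0000e-03  8.7989e+01]
  key 187.31904493315523 14
```

arm_command([
  [0,0,0.1,0,0,0,1],
  [0,0,0,0,0,0,0.8],
  [0,0,0,0,0,0,0.6],
  [0,0,0,0,0,0,0.6],
  [0,0,0,0,0,0,0.6],
  [0,0,0.5,0,0,0,0.6],
  [0,0,1,0,0,0,0.6],
  [0,0,1,0,0,0,0.6],
  [-0.4,0,1,0,0,0,0.6],
  [-0.8,0,0.5,0,0,0,0.6],
  [-0.5,0,0,0,0,0,0.6],
  [0,0,0,0,0,0,0.6],
])

```text
t: 24.52
tcp_pos: [537.6, -82.7, 192.6]
orientation: [0.0, 0.988, 0.158, 0.0]
force: [0.1, -0.1, -0.4]
opening: 36.7
grasp_force: 0.0
```

```bash
python3 - <<'E'
from h import *
s=read_state();print(s["t"],s["tcp_pos"].round(1),s["opening"])
for n in("wrist","side"):
    p=shot(n); P,uv=pts(p,np.ones((400,640),bool)); r=np.hypot(P[:,0]-580.5,P[:,1]+83.5)
    E=P[(r<71)&(np.abs(P[:,2]-88)<5)]; d=E[:,:2]-[580.5,-83.5]
    print(n,np.linalg.lstsq(np.c_[d,np.ones(len(E))],E[:,2],rcond=None)[0].round(4),len(E))
    if n=="wrist": save(p,"w8.png",(180,60,460,260),2.8)
    D=P[(r<90)&(P[:,2]>84.5)&(P[:,2]<92)]; c=np.array([580.5,-83.5])
    O=outline(D,c,180); O=O[np.hypot(*(O[:,:2]-c).T)<76]; c=circ(O,72); d=D[:,:2]-c; k=np.hypot(*d.T)>75; print(c,np.median(np.degrees(np.arctan2(d[k,1],d[k,0]))%360),k.sum(),np.median(D[k,2]))
E
```

```text
24.5167 [537.6 -82.7 192.6] 36.72254004040614
wrist [3.00000e-04 1.70000e-03 8.80301e+01] 22072
[581.14375821 -83.09884994] 197.86824769225456 127 87.64536717218186
side [-1.50000e-03  6.00000e-04  8.78727e+01] 695
[578.6061272  -81.83183032] 191.77945764010545 11 85.78931925852123
```

View pics/w8.png

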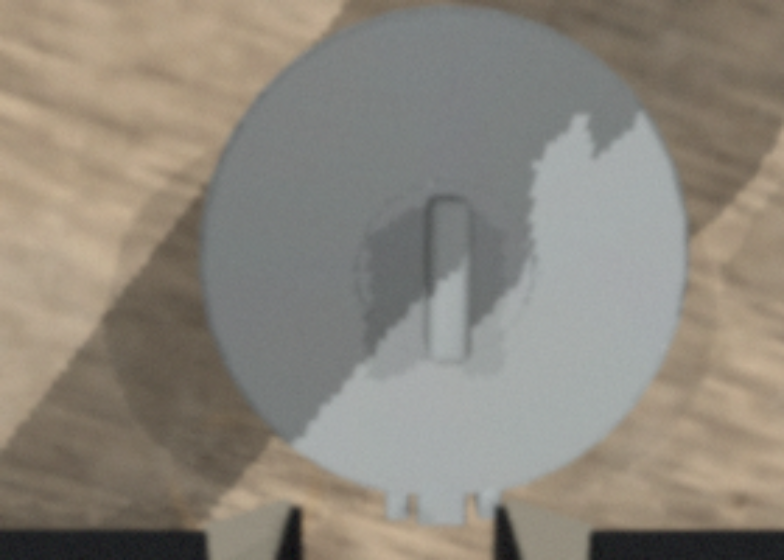

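The lid sits level with its top at 88 mm, which is flush, and the key (crop 440,505) lies between the two cheeks (398 and 487).

```bash
python3 -c "
from cell import *
print(finish_job())"
```

```text
the job is handed in; nothing more can be done
None
```

The job is handed in at about 24.6 s: the cartridge is in the pot, the rack lies level on the ledge, and the lid, set down about 27° off the notch, was turned in, pressed flush and released; I did not touch the mug, jar or bottle.

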